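# Set the long housing on the unscrewing stand

### The arm

A 6-joint arm with a two-finger parallel gripper is mounted at the origin on the work surface. World frame = base frame: x ahead of the robot, y to its left, z up, the work surface at z = 0. Lengths are in m, angles in rad, forces in N, time in s.
With the tool pointing down it reaches from about 0.325 to 0.775 m from the base axis. Payload 9.3 kg.
Tool frame: the origin (TCP) lies midway between the tips of the shut fingers; the grasp point (between the pads) lies 19 mm behind it; z points along the fingers, y is the line along which they close (so a half turn about z gives the same grasp; the last joint's range is limited). The gripper opens to 85 mm and grips with 20 to 120 N. Pads are 22 mm wide; open, the fingers measure 114 mm over their backs; the gripper's body (76 mm by 85 mm) begins 54 mm behind the grasp point. The pads swing forward as they close: fully open they stand 13 mm farther back than shut.
Start: joints at [-1.374, 0.259, 0.021, 1.334, 0, 1.418], TCP at [0.188, -0.517, 0.231] pointing down, gripper open.
Joint ranges: [-3.04, 3.04], [-0.91, 1.82], [-1.04, 1.36], [-1.92, 1.95], [-1.52, 1.45], [-3.14, 3.14]. Speed limits (rad/s): [2.22, 2.22, 2.79, 3.14, 3.14, 3.14].

### API

Orientations are given as a rotation vector (axis times angle).
In Python, from rig import manip, eyes gives the robot as it stands.
- The arm moves only by the tool send_rows, never from a script. Its argument "motion" is a list of rows, each a list of 7 numbers: the shift along the tool's x, y, z normalised to -1 to 1, where 1 is 0.75 m, then the turn, a rotation vector about the tool's x, y, z normalised to -1 to 1, where 1 is pi rad, then the opening, from 0 (shut) to 1 (fully open). A call has 1 to 5 rows; each row is the pose to reach, as a shift and turn from the pose commanded when the call began, along the tool's axes at that moment, turning the shorter way round; what a row does not reach only later rows make up. A row lasts 1/10 s, in which the tool goes at most 50 mm and 8.59 degrees, less where a joint would pass 70% of its speed; a pose out of reach is approached as far as the arm can. A call with a number of a shift or a turn outside -1 to 1 is refused whole. A call with a gripper value outside its range is refused whole. The fingers move at their own pace and stop on an object; "grip_force" is the grip in N (left out, the last holds). Time passes only in rows, so rows that repeat a pose let the fingers close. It gives the time, the measured TCP pose, the force, the opening and the grip force at its end, in the units of the state.
- manip.sense(): the state, without advancing time (a new reading comes with each control period).
- eyes.grab_frame(name): name is "scene" or "side" or "wrist"; returns a dict with "pixels" (420x560x3 uint8, red, green, blue), "fx", "fy", "cx", "cy" (pixels), "R" (3x3) and "t" (3): a world point X has camera coordinates R X + t. Camera axes: x right, y down, z forward; pixel columns grow to the right and rows downward; lengths in m; the calibration is good to about 2 mm. A picture is of the moment at which its call begins. There is no depth.
- manip.finish_job(): hands the job in; it is judged then, once.
The state is a dict: "time": time; "qpos": joint angles; "joint_velocities": joint speeds; "joint_torque": joint torques, N m; "tool_pos": TCP position; "eef_rot": TCP orientation; "wrist_force": force on the tool from outside, world axes, zero at the start; "wrist_torque": the same for the moment, N m; "gripper_width": finger opening in m; "grip_force": force on a finger pad.
Only numpy, scipy, OpenCV 4.12 (cv2) and the standard library are available. Lean on these libraries where they do the work, as an engineer would, in place of code of your own. Each camera call takes 0.05 s, during which the arm holds its last target. There are 200 camera calls.

### The job

Pick up the longer of the two open aluminium housings and set it down, open side up, on the raised bar of the steel unscrewing stand, centred and lengthwise along the bar so that it lies flat and balanced. Set it down, do not drop it, and leave the shorter housing where it lies.

Things in the scene. Friction and masses are not known exactly. Their poses are not given: they have to be found in the camera images.
- long_housing: The longer of two open, shallow die-cast aluminium housings (rectangular trays with low ribs inside), 150 mm long (its x), 50 mm wide (its y), 18 mm high (its z), side walls 3 mm thick, 0.08 to 0.17 kg. It lies flat on the bench, open side up. Origin: centre of its underside; x runs along its length, z up. The outer long sides are plain and flat, to be pinched across the 50 mm width.
- short_housing: The shorter housing, of the same make: 100 mm long (x), 50 mm wide (y), 18 mm high (z), about 0.08 kg, flat on the bench, open side up. Origin: centre of its underside. It is not to be moved.
- stand_top (a point): Centre of the top face of the unscrewing stand's bar, 100 mm above the bench. The stand is bolted down: a dark base plate 150 x 90 x 10 mm, two short steel posts, and on them a level, flat bar 120 mm long (x) and 40 mm wide (y), 16 mm thick, topped with black rubber, without lips. x runs along the bar, z up. The housing overhangs the bar on all sides when centred (15 mm at each end, 5 mm at each side).
There are look-alikes about, which are no part of the job. Leave any pink or yellow look-alike of the long_housing alone.

How it is judged:
By the outcome, as a careful person would: the job done as asked, in the order asked, and still so for the second after the job is handed in, with the robot touching nothing.
It also fails if it takes over 42 s, if anything falls off the work surface, if the arm or the gripper's body presses on something with over 40 N, if the wrist force passes 120 N, or if a joint passes its speed limit or range.

## Working session

There is one attempt and no reset: what is moved stays moved. The work goes in short steps, Python scripts to look and compute and a tool call to move; the robot and the scene stay as the last step left them, time stands still between calls to the robot, and variables do not carry over. Pictures are saved under pics/ and viewed, at most 10 in all, crops included, and the job is handed in when it is done.

Besides the shell and the picture viewer there is one more tool, called after "Request:" by a JSON object that holds its "fn" and its "kwargs". send_rows: Moves the arm, as the interface text tells. Scaled input: -1 to 1 covers 0.75 m each way for a shift and pi rad each way for a turn. Its arguments: {"type":"object","properties":{"motion":{"type":"array"},"grip_force":{"type":"number"}},"required":["motion"]}

```bash
mkdir -p pics; cat > h.py <<'E'
import sys,numpy as np,cv2
from rig import manip,eyes
def grab(n,f):
    d=eyes.grab_frame(n); cv2.imwrite('pics/'+f,d['pixels'][:,:,::-1]); np.savez('pics/'+f+'.npz',**d); return d
def load(f): return np.load('pics/'+f+'.npz')
def ray(d,u,v,z):
    R,t=np.array(d['R']),np.array(d['t']); c=-R.T@t
    r=R.T@np.array([(u-d['cx'])/d['fx'],(v-d['cy'])/d['fy'],1]); return c+r*(z-c[2])/r[2]
def proj(d,X):
    p=np.array(d['R'])@np.array(X)+np.array(d['t']); return d['fx']*p[0]/p[2]+d['cx'],d['fy']*p[1]/p[2]+d['cy']
E
python3 - <<'E'
from h import *
a=grab('scene','s1.png');b=grab('side','d1.png')
print(manip.sense())
for d in(a,b):print(-np.array(d['R']).T@d['t'])
E
```

```text
{'time': 0.1, 'qpos': array([-1.37359417e+00,  2.59169202e-01,  2.08485860e-02,  1.33370681e+00,
       -1.43238736e-05,  1.41819953e+00]), 'joint_velocities': array([ 0.00016885, -0.00103088,  0.00271847,  0.00136035,  0.00087194,
       -0.00260208]), 'joint_torque': array([ 3.18898761e-03, -5.56693196e+01,  3.45072377e+01,  1.16329500e-02,
       -2.04773919e-04, -8.87731488e-06]), 'tool_pos': array([ 0.18843433, -0.51645099,  0.23071283]), 'eef_rot': array([-3.09245293e+00, -5.46451758e-01,  6.55940565e-05]), 'wrist_force': array([-0.90673198,  0.94234477, -0.56332151]), 'wrist_torque': array([-0.00828667, -0.04329269, -0.00825866]), 'grip_force': 0.0, 'gripper_width': 0.08553786523417721}
[1.01388337 0.63947476 0.66245831]
[ 0.37125584 -0.74824704  0.55156651]
```

View pics/s1.png

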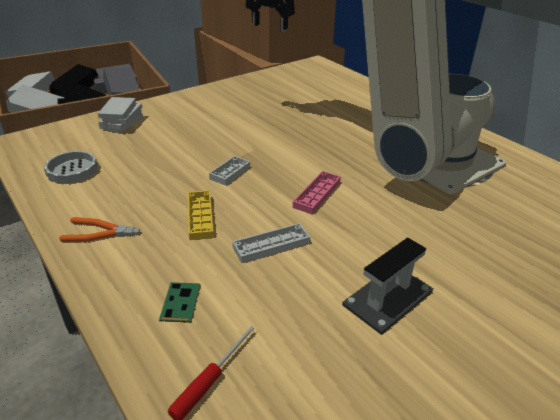

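View pics/d1.png

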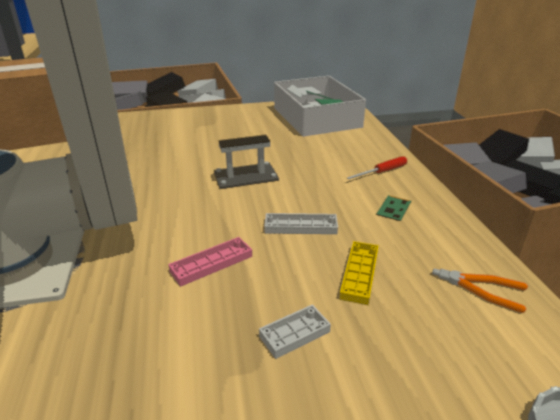

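The scene picture shows the long grey housing at about (272,242) and the stand bar at about (395,260). The side picture shows them at (300,223) and (245,143). I'll enlarge both to read the corners.

```bash
python3 - <<'E'
import cv2,numpy as np
s=cv2.imread('pics/s1.png');d=cv2.imread('pics/d1.png')
f=lambda i,x,y:cv2.resize(i[y:y+72,x:x+98],None,fx=4,fy=4,interpolation=cv2.INTER_CUBIC)
def tick(c,x,y):
    for k in range(0,98,10): cv2.line(c,(k*4,0),(k*4,6 if k%50 else 14),(0,0,255),1)
    for k in range(0,72,10): cv2.line(c,(0,k*4),(6 if k%50 else 14,k*4),(0,0,255),1)
    return c
L=[(s,225,205),(s,345,225),(d,252,190),(d,200,120)]
t=[tick(f(*a),0,0) for a in L]
cv2.imwrite('pics/c1.png',np.vstack([np.hstack(t[:2]),np.hstack(t[2:])]))
E
```

```text
(no output)
```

View pics/c1.png

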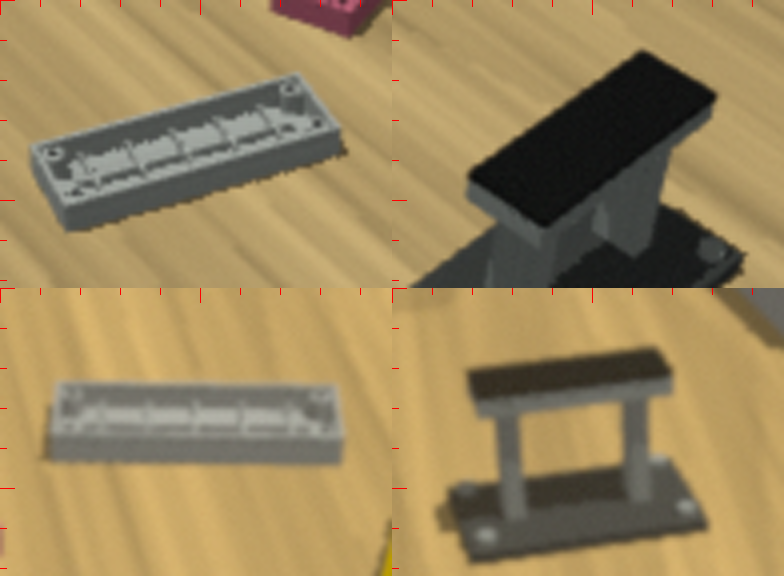

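The crops show the rim corners of the housing and the bar's top corners clearly in both views. Next I turn them into positions and check the sizes.

```bash
python3 - <<'E'
from h import *
a=load('s1.png');b=load('d1.png')
def rep(n,d,P,z):
    X=np.array([ray(d,*p,z) for p in P]);c=X.mean(0)
    L=[np.linalg.norm(X[i]-X[(i+1)%4]).round(4) for i in range(4)]
    v=(X[1]-X[0])+(X[2]-X[3]); print(n,c.round(4),L,'ang',np.degrees(np.arctan2(v[1],v[0])).round(1))
rep('hs',a,[(233.3,241.5),(299.5,223.8),(310.3,237),(241.5,256.5)],.018)
rep('hd',b,[(266,213.5),(336.3,214.5),(337.5,227),(265,226.5)],.018)
rep('ss',a,[(364.3,268.8),(407.5,237.5),(426,249),(383.3,281.8)],.1)
rep('sd',b,[(218.8,140.8),(266,135),(270,141.5),(221.5,147)],.1)
E
```

```text
hs [0.5649 0.0213 0.018 ] [np.float64(0.1469), np.float64(0.0475), np.float64(0.1487), np.float64(0.0482)] ang 167.4
hd [0.5646 0.0152 0.018 ] [np.float64(0.1499), np.float64(0.0464), np.float64(0.1482), np.float64(0.0485)] ang -12.3
ss [0.4813 0.2629 0.1   ] [np.float64(0.1201), np.float64(0.04), np.float64(0.119), np.float64(0.0396)] ang -174.0
sd [0.4791 0.2549 0.1   ] [np.float64(0.1179), np.float64(0.0402), np.float64(0.1172), np.float64(0.0367)] ang 4.8
```

The sizes agree to within 3 mm. The housing is at about (0.565, 0.018), yaw −12.4°, and the stand is at (0.480, 0.26), yaw about 5.5°. Now the approach.

Request:
{"fn": "send_rows", "kwargs": {"motion": [[0.717,-0.498,0.04,0,0,0.18,1],[0.717,-0.498,0.04,0,0,0.18,1],[0.717,-0.498,0.04,0,0,0.18,1],[0.717,-0.498,0.04,0,0,0.18,1],[0.717,-0.498,0.04,0,0,0.18,1]]}}

```text
time: 0.6
tool_pos: [0.329, -0.3169, 0.2199]
eef_rot: [-3.122, 0.346, 0.0]
wrist_force: [1.1, 0.3, 0.0]
gripper_width: 0.0852
grip_force: 0.0
```

```bash
cat >> h.py <<'E'
from scipy.spatial.transform import Rotation as Ro
def delta(x,y,z,yaw,pos=None):
    s=manip.sense(); R=Ro.from_rotvec(s['eef_rot'])
    a=np.radians(yaw); T=Ro.from_matrix(np.array([[np.cos(a),np.sin(a),0],[np.sin(a),-np.cos(a),0],[0,0,-1]]))
    print('t',s['time'],'pos',s['tool_pos'].round(4),'w',round(s['gripper_width'],4),'F',s['wrist_force'].round(1))
    print('shift',(R.inv().apply(np.array([x,y,z])-s['tool_pos'])/.75).round(4),'turn',((R.inv()*T).as_rotvec()/np.pi).round(4))
E
python3 -c "
from h import *
delta(.565,.018,.2,-12.4)"
```

```text
t 0.6 pos [ 0.329  -0.3169  0.2199] w 0.0852 F [1.1 0.3 0. ]
shift [ 0.2091 -0.5047  0.0266] turn [-0.0001  0.0001 -0.0014]
```

Request:
{"fn": "send_rows", "kwargs": {"motion": [[0.209,-0.505,0.027,0,0,0,1],[0.209,-0.505,0.027,0,0,0,1],[0.209,-0.505,0.027,0,0,0,1],[0.209,-0.505,0.027,0,0,0,1],[0.209,-0.505,0.027,0,0,0,1]]}}

```text
time: 1.1
tool_pos: [0.4718, -0.1116, 0.2077]
eef_rot: [3.123, -0.338, -0.0]
wrist_force: [0.4, -1.3, 0.6]
gripper_width: 0.0855
grip_force: 0.0
```

```bash
python3 -c "
from h import *
delta(.565,.018,.2,-12.4)"
```

```text
t 1.1 pos [ 0.4718 -0.1116  0.2077] w 0.0855 F [ 0.4 -1.3  0.6]
shift [ 0.0844 -0.1954  0.0103] turn [0.     0.     0.0002]
```

Request:
{"fn": "send_rows", "kwargs": {"motion": [[0.084,-0.195,0.01,0,0,0,1],[0.084,-0.195,0.01,0,0,0,1],[0.084,-0.195,0.01,0,0,0,1],[0.084,-0.195,0.01,0,0,0,1],[0.084,-0.195,0.01,0,0,0,1]]}}

```text
time: 1.6
tool_pos: [0.5596, -0.0087, 0.1995]
eef_rot: [-3.11, 0.273, 0.0]
wrist_force: [-0.5, 0.4, -0.0]
gripper_width: 0.0852
grip_force: 0.0
```

```bash
python3 -c "
from h import *
w=grab('wrist','w1.png')
delta(.565,.018,.2,-12.4)
i=w['pixels'][:,:,::-1]; print(-np.array(w['R']).T@w['t'])"
```

```text
t 1.65 pos [ 0.559  -0.0094  0.1999] w 0.0854 F [ 0.2 -0.4  1.3]
shift [ 0.0014 -0.0374  0.0006] turn [-0.0062  0.0007  0.0127]
[ 0.63148598 -0.0227864   0.34214622]
```

View pics/w1.png

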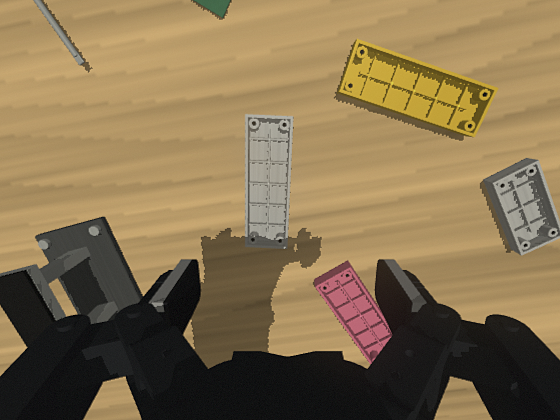

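The wrist view shows the grey housing upright between the fingers. Its rim corners are at about (246,115), (294,116), (289,247) and (245,247), and the pink look-alike is at lower right. I'll measure it once more here.

```bash
python3 - <<'E'
from h import *
w=load('w1.png')
P=[(246,115),(293.5,116),(288.5,247),(245,247)]
X=np.array([ray(w,*p,.018) for p in P]);print(X.round(4),X.mean(0))
print([np.linalg.norm(X[i]-X[(i+1)%4]).round(4) for i in range(4)])
v=X[0]+X[1]-X[2]-X[3];print(np.degrees(np.arctan2(v[1],v[0])))
i=cv2.imread('pics/w1.png')[100:265,210:330];cv2.imwrite('pics/w1c.png',cv2.resize(i,None,fx=3.6,fy=3.6,interpolation=cv2.INTER_CUBIC))
E
```

```text
[[ 0.6407  0.0252  0.018 ]
 [ 0.6311 -0.0231  0.018 ]
 [ 0.4864  0.0077  0.018 ]
 [ 0.495   0.0585  0.018 ]] [0.56329438 0.0170823  0.018     ]
[np.float64(0.0493), np.float64(0.1479), np.float64(0.0515), np.float64(0.1494)]
-12.452655680881431
```

View pics/w1c.png

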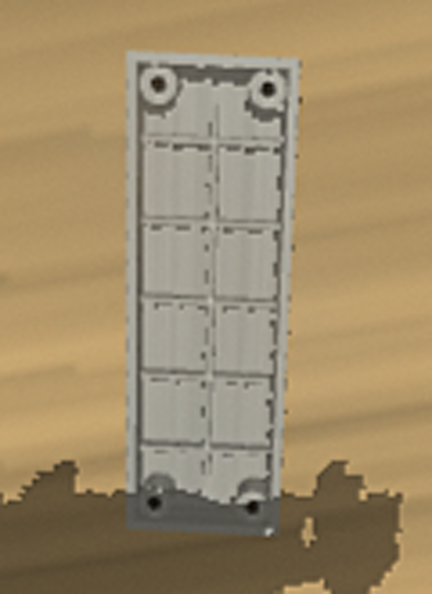

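The crop confirms the edges: centre (0.564, 0.018), yaw −12.4°. Aligning above it now.

Request:
{"fn": "send_rows", "kwargs": {"motion": [[0.001,-0.036,0.08,0,0,0.013,1],[0.001,-0.036,0.12,0,0,0.013,1],[0.001,-0.036,0.16,0,0,0.013,1],[0.001,-0.036,0.16,0,0,0.013,1],[0.001,-0.036,0.16,0,0,0.013,1]]}}

```text
time: 2.15
tool_pos: [0.5605, -0.0059, 0.0819]
eef_rot: [-3.09, 0.279, -0.003]
wrist_force: [1.1, 0.1, 0.8]
gripper_width: 0.0855
grip_force: 0.0
```

```bash
python3 -c "
from h import *
delta(.564,.018,.003,-12.4)"
```

```text
t 2.15 pos [ 0.5605 -0.0059  0.0819] w 0.0855 F [1.1 0.1 0.8]
shift [-0.0009 -0.0281  0.1064] turn [-0.0124  0.0008  0.0116]
```

```bash
python3 -c "
from h import *
s=manip.sense();print(s['qpos'].round(3),s['joint_velocities'].round(3))"
```

```text
[-0.181  0.359 -0.23   0.984  0.039  3.141] [ 0.007 -0.02   0.04   0.003  0.001 -0.001]
```

Joint 6 is at its limit (3.14), so I'll use the half-turn equivalent grasp (yaw 167.6°), turning the other way after rising a little.

Request:
{"fn": "send_rows", "kwargs": {"motion": [[0,0,-0.06,0,0,-0.24,1],[0,0,-0.06,0,0,-0.24,1],[0,0,-0.06,0,0,-0.24,1],[0,0,-0.06,0,0,-0.24,1],[0,0,-0.06,0,0,-0.24,1]]}}

```text
time: 2.65
tool_pos: [0.5615, -0.0074, 0.129]
eef_rot: [-2.979, -0.884, -0.031]
wrist_force: [-0.2, -0.5, 0.5]
gripper_width: 0.085
grip_force: 0.0
```

Request:
{"fn": "send_rows", "kwargs": {"motion": [[0,0,0,0,0,-0.24,1],[0,0,0,0,0,-0.24,1],[0,0,0,0,0,-0.24,1],[0,0,0,0,0,-0.24,1],[0,0,0,0,0,-0.24,1]]}}

```text
time: 3.15
tool_pos: [0.5615, -0.0074, 0.1289]
eef_rot: [-2.456, -1.92, -0.048]
wrist_force: [0.3, -0.6, 0.5]
gripper_width: 0.0854
grip_force: 0.0
```

Request:
{"fn": "send_rows", "kwargs": {"motion": [[0,0,0,0,0,-0.24,1],[0,0,0,0,0,-0.24,1],[0,0,0,0,0,-0.24,1],[0,0,0,0,0,-0.24,1],[0,0,0,0,0,-0.24,1]]}}

```text
time: 3.65
tool_pos: [0.5615, -0.0074, 0.1289]
eef_rot: [-1.588, -2.697, -0.058]
wrist_force: [0.2, 0.1, 0.2]
gripper_width: 0.0857
grip_force: 0.0
```

```bash
python3 -c "
from h import *
delta(.564,.018,.1,167.6);print(manip.sense()['qpos'].round(3))"
```

```text
t 3.65 pos [ 0.5615 -0.0074  0.1289] w 0.0857 F [0.2 0.1 0.2]
shift [0.0269 0.0183 0.0398] turn [ 0.0118 -0.0049 -0.2699]
[-0.183  0.322 -0.155  1.091  0.039  0.881]
```

Request:
{"fn": "send_rows", "kwargs": {"motion": [[0.027,0.018,0.04,0.012,-0.005,-0.27,1],[0.027,0.018,0.04,0.012,-0.005,-0.27,1],[0.027,0.018,0.04,0.012,-0.005,-0.27,1],[0.027,0.018,0.04,0.012,-0.005,-0.27,1],[0.027,0.018,0.04,0.012,-0.005,-0.27,1]]}}

```text
time: 4.15
tool_pos: [0.564, 0.0181, 0.0998]
eef_rot: [-0.493, -3.101, -0.006]
wrist_force: [0.0, 0.3, -0.0]
gripper_width: 0.0854
grip_force: 0.0
```

```bash
python3 -c "
from h import *
delta(.564,.018,.1,167.6)"
```

```text
t 4.15 pos [0.564  0.0181 0.0998] w 0.0854 F [ 0.   0.3 -0. ]
shift [-0.0001 -0.0001 -0.0003] turn [ 0.0012 -0.0007 -0.0314]
```

Request:
{"fn": "send_rows", "kwargs": {"motion": [[0,0,0.01,0.001,-0.001,-0.031,1],[0,0,0.05,0.001,-0.001,-0.031,1],[0,0,0.09,0.001,-0.001,-0.031,1],[0,0,0.12,0.001,-0.001,-0.031,1],[0,0,0.127,0.001,-0.001,-0.031,1]]}}

```text
time: 4.65
tool_pos: [0.5624, 0.0187, 0.0019]
eef_rot: [-0.351, -3.119, -0.001]
wrist_force: [-0.9, -0.4, 0.6]
gripper_width: 0.0853
grip_force: 0.0
```

```bash
python3 -c "
from h import *
delta(.564,.018,.003,167.6)"
```

```text
t 4.65 pos [0.5624 0.0187 0.0019] w 0.0853 F [-0.9 -0.4  0.6]
shift [-0.0023 -0.0004 -0.0015] turn [ 0.0001 -0.001  -0.0024]
```

Fine. I'll centre it, then close gently.

Request:
{"fn": "send_rows", "kwargs": {"motion": [[-0.001,0,-0.001,0,-0.001,-0.002,1],[-0.001,0,-0.001,0,-0.001,-0.002,0.5],[-0.001,0,-0.001,0,-0.001,-0.002,0.3],[-0.001,0,-0.001,0,-0.001,-0.002,0.3],[-0.001,0,-0.001,0,-0.001,-0.002,0.3]], "grip_force": 45}}

```text
time: 5.15
tool_pos: [0.564, 0.0189, 0.004]
eef_rot: [0.34, 3.12, 0.001]
wrist_force: [-1.4, -0.4, 8.0]
gripper_width: 0.0489
grip_force: 45.8
```

Request:
{"fn": "send_rows", "kwargs": {"motion": [[0,0,0,0,0,0,0.3],[0,0,0,0,0,0,0.3],[0,0,0,0,0,0,0.3],[0,0,0,0,0,0,0.3],[0,0,0,0,0,0,0.3]]}}

```text
time: 5.65
tool_pos: [0.564, 0.0189, 0.004]
eef_rot: [0.34, 3.12, 0.001]
wrist_force: [-1.2, -0.2, 7.9]
gripper_width: 0.0488
grip_force: 45.8
```

```bash
python3 -c "
from h import *
delta(.564,.018,.2,167.6)"
```

```text
t 5.65 pos [0.564  0.0189 0.004 ] w 0.0488 F [-1.2 -0.2  7.9]
shift [-0.0009 -0.001  -0.2614] turn [ 0.0002  0.0008 -0.0001]
```

Gripped (49 mm, 45 N). Lifting.

Request:
{"fn": "send_rows", "kwargs": {"motion": [[0,0,-0.02,0,0,0,0.3],[0,0,-0.06,0,0,0,0.3],[0,0,-0.12,0,0,0,0.3],[0,0,-0.18,0,0,0,0.3],[0,0,-0.24,0,0,0,0.3]]}}

```text
time: 6.15
tool_pos: [0.5627, 0.019, 0.1849]
eef_rot: [0.34, 3.122, 0.001]
wrist_force: [1.1, 0.7, -1.6]
gripper_width: 0.0488
grip_force: 47.6
```

```bash
python3 -c "
from h import *
delta(.4805,.26,.19,185.5)
grab('side','d2.png');grab('wrist','w2.png')
a=cv2.imread('pics/d2.png');b=cv2.imread('pics/w2.png');cv2.imwrite('pics/m2.png',cv2.resize(np.hstack([a[:,100:500],b[:,80:480]]),None,fx=1,fy=1))
d=load('d2.png')"
```

```text
t 6.15 pos [0.5627 0.019  0.1849] w 0.0488 F [ 1.1  0.7 -1.6]
shift [ 0.1762  0.2902 -0.0068] turn [ 0.0002  0.0003 -0.0996]
```

View pics/m2.png

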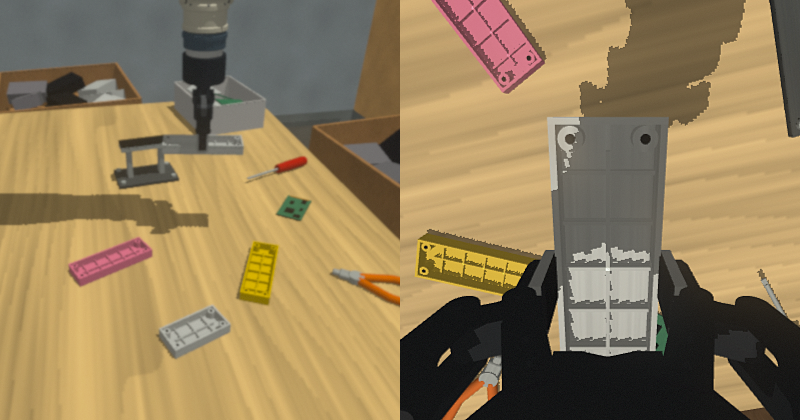

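The housing is held level; its far rim edge in the wrist view is at about (228–347, 118) full-frame. I'll move partway so the wrist camera sees the bar next to it.

Request:
{"fn": "send_rows", "kwargs": {"motion": [[0.03,0.14,-0.05,0,0,-0.1,0.3],[0.03,0.14,-0.05,0,0,-0.1,0.3],[0.03,0.14,-0.05,0,0,-0.1,0.3],[0.03,0.14,-0.05,0,0,-0.1,0.3],[0.03,0.14,-0.05,0,0,-0.1,0.3]]}}

```text
time: 6.75
tool_pos: [0.5635, 0.1261, 0.2194]
eef_rot: [0.152, -3.138, -0.0]
wrist_force: [-0.8, -0.3, -1.3]
gripper_width: 0.049
grip_force: 47.7
```

```bash
python3 -c "
from h import *
w=load('w2.png')
R=Ro.from_rotvec([.34,3.122,.001])
for p in[(228,118),(347,118)]: print((R.inv().apply(ray(w,*p,.199)-np.array([.5627,.019,.1849]))).round(4))
delta(.4805,.26,.19,185.5)
grab('wrist','w3.png')"
```

```text
[ 0.072  -0.0241 -0.0142]
[ 0.072   0.0275 -0.0142]
t 6.75 pos [0.5635 0.1261 0.2194] w 0.049 F [-0.8 -0.3 -1.3]
shift [0.0928 0.1884 0.0393] turn [ 0.     -0.0001  0.0003]
```

View pics/w3.png

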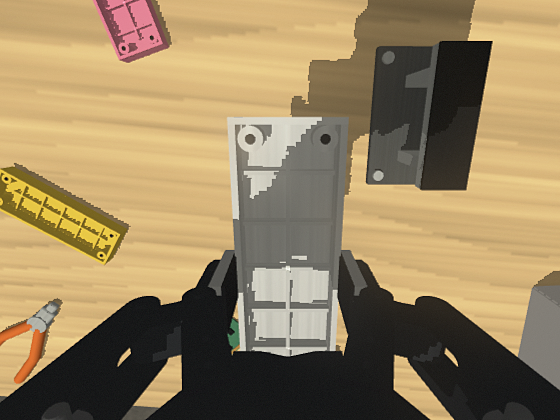

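The bar's dark top is at upper right, spanning about (439,41), (492,41), (467,190) and (419,189). I'll crop in on it.

```bash
python3 - <<'E'
from h import *
w=load('w3.png')
i=cv2.imread('pics/w3.png')[30:200,360:500]
c=cv2.convertScaleAbs(cv2.resize(i,None,fx=3.5,fy=3.5,interpolation=cv2.INTER_CUBIC),alpha=2,beta=20)
for k in range(0,140,10): cv2.line(c,(int(k*3.5),0),(int(k*3.5),6),(0,0,255),1)
cv2.imwrite('pics/w3c.png',c)
P=[(439,41),(492,41),(467,190),(419,189)]
X=np.array([ray(w,*p,.1) for p in P]);print(X.round(4),X.mean(0))
print([np.linalg.norm(X[i]-X[(i+1)%4]).round(4) for i in range(4)])
v=X[0]+X[1]-X[2]-X[3];print(np.degrees(np.arctan2(v[1],v[0])))
for Pt in [(.4805,.26,.1)]: print(proj(w,Pt))
E
```

```text
[[0.4212 0.2332 0.1   ]
 [0.4173 0.2745 0.1   ]
 [0.5364 0.2872 0.1   ]
 [0.5396 0.244  0.1   ]] [0.47863487 0.2597332  0.1       ]
[np.float64(0.0415), np.float64(0.1198), np.float64(0.0432), np.float64(0.1189)]
-174.36256456126452
(np.float64(453.22996505973873), np.float64(122.66278151296486))
```

View pics/w3c.png

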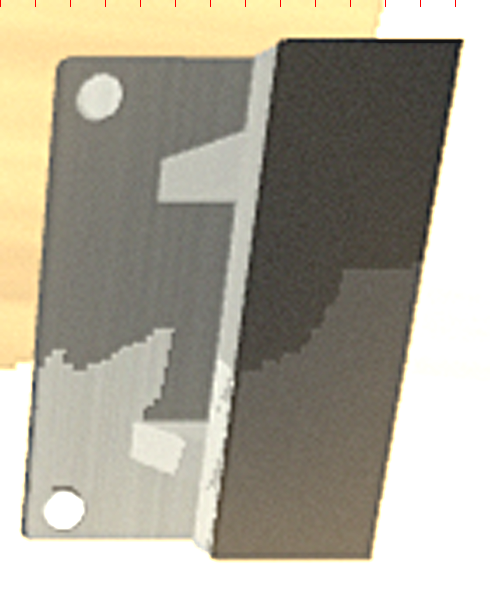

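Corrected corners give a centre of (0.479, 0.260) and yaw 185.6°, with sizes matching. Cancelling the camera bias against the held housing, the TCP target is (0.4775, 0.259).

Request:
{"fn": "send_rows", "kwargs": {"motion": [[0.096,0.187,0,0,0,0,0.3],[0.096,0.187,0,0,0,0,0.3],[0.096,0.187,0,0,0,0,0.3],[0.096,0.187,0.02,0,0,0,0.3],[0.096,0.187,0.05,0,0,0,0.3]]}}

```text
time: 7.3
tool_pos: [0.4781, 0.2595, 0.1828]
eef_rot: [-0.154, 3.136, 0.002]
wrist_force: [0.1, 0.0, -2.2]
gripper_width: 0.0488
grip_force: 47.7
```

```bash
python3 -c "
from h import *
delta(.4775,.259,.12,185.6)"
```

```text
t 7.3 pos [0.4781 0.2595 0.1828] w 0.0488 F [ 0.1  0.  -2.2]
shift [ 0.001  -0.0007  0.0837] turn [0.0003 0.0007 0.0001]
```

Request:
{"fn": "send_rows", "kwargs": {"motion": [[0.001,-0.001,0.03,0,0,0,0.3],[0.001,-0.001,0.06,0,0,0,0.3],[0.001,-0.001,0.08,0,0,0,0.3],[0.001,-0.001,0.084,0,0,0,0.3],[0.001,-0.001,0.084,0,0,0,0.3]]}}

```text
time: 7.8
tool_pos: [0.4778, 0.2571, 0.1191]
eef_rot: [0.15, -3.137, -0.0]
wrist_force: [-1.2, -0.7, -0.7]
gripper_width: 0.0487
grip_force: 47.7
```

```bash
python3 -c "
from h import *
delta(.4775,.259,.1045,185.6)
grab('scene','s3.png');grab('side','d3.png')
a=cv2.imread('pics/s3.png')[200:320,330:460];b=cv2.imread('pics/d3.png')[80:200,180:310]
cv2.imwrite('pics/m3.png',cv2.resize(np.hstack([a,b]),None,fx=3,fy=3,interpolation=cv2.INTER_CUBIC))"
```

```text
t 7.8 pos [0.4778 0.2571 0.1191] w 0.0487 F [-1.2 -0.7 -0.7]
shift [0.0002 0.0025 0.0195] turn [ 0.     -0.0003 -0.0007]
```

View pics/m3.png

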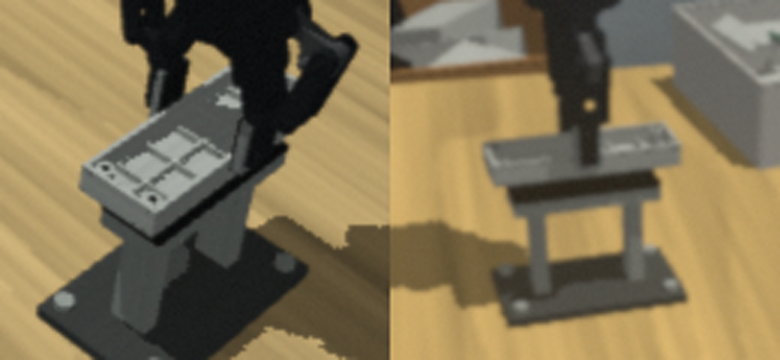

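The housing is above the bar with equal end overhangs and matching orientation. Lowering slowly.

Request:
{"fn": "send_rows", "kwargs": {"motion": [[0,0.0015,0.005,0,0,0,0.3],[0,0.0015,0.01,0,0,0,0.3],[0,0.0015,0.014,0,0,0,0.3],[0,0.0015,0.017,0,0,0,0.3],[0,0.0015,0.017,0,0,0,0.3]]}}

```text
time: 8.4
tool_pos: [0.4775, 0.2593, 0.1064]
eef_rot: [0.153, -3.138, -0.001]
wrist_force: [0.6, 0.2, -0.5]
gripper_width: 0.0488
grip_force: 47.7
```

Request:
{"fn": "send_rows", "kwargs": {"motion": [[0,0,0.001,0,0,0,0.3],[0,0,0.002,0,0,0,0.3],[0,0,0.002,0,0,0,0.3]]}}

```text
time: 8.7
tool_pos: [0.4777, 0.2593, 0.1052]
eef_rot: [-0.153, 3.138, 0.001]
wrist_force: [-0.4, 0.2, -1.3]
gripper_width: 0.049
grip_force: 47.7
```

Request:
{"fn": "send_rows", "kwargs": {"motion": [[0,0,0.001,0,0,0,0.3],[0,0,0.001,0,0,0,0.3]]}}

```text
time: 8.9
tool_pos: [0.4777, 0.2593, 0.1045]
eef_rot: [-0.153, 3.138, 0.001]
wrist_force: [-0.0, -0.6, -0.6]
gripper_width: 0.0488
grip_force: 47.7
```

Request:
{"fn": "send_rows", "kwargs": {"motion": [[0,0,0.001,0,0,0,0.3],[0,0,0.001,0,0,0,0.3]]}}

```text
time: 9.1
tool_pos: [0.4777, 0.2593, 0.104]
eef_rot: [-0.153, 3.137, 0.001]
wrist_force: [-0.8, -0.9, 2.0]
gripper_width: 0.0487
grip_force: 48.0
```

Contact is made (force rising). One more fine step, then release.

Request:
{"fn": "send_rows", "kwargs": {"motion": [[0,0,0.0006,0,0,0,0.3],[0,0,0.0006,0,0,0,0.3]], "grip_force": 20}}

```text
time: 9.3
tool_pos: [0.4778, 0.2593, 0.104]
eef_rot: [-0.153, 3.137, 0.001]
wrist_force: [-2.7, -1.5, 6.7]
gripper_width: 0.0487
grip_force: 48.6
```

Request:
{"fn": "send_rows", "kwargs": {"motion": [[0,0,0,0,0,0,0.65],[0,0,0,0,0,0,0.75],[0,0,0,0,0,0,0.9],[0,0,0,0,0,0,0.9],[0,0,0,0,0,0,0.9]]}}

```text
time: 9.8
tool_pos: [0.4777, 0.2592, 0.1032]
eef_rot: [-0.153, 3.138, 0.001]
wrist_force: [-0.1, 0.8, -0.6]
gripper_width: 0.0772
grip_force: 0.0
```

Request:
{"fn": "send_rows", "kwargs": {"motion": [[0,0,-0.02,0,0,0,0.9],[0,0,-0.06,0,0,0,0.9],[0,0,-0.12,0,0,0,0.9],[0,0,-0.18,0,0,0,0.9],[0,0,-0.2,0,0,0,0.9]]}}

```text
time: 10.3
tool_pos: [0.4787, 0.2596, 0.2579]
eef_rot: [-0.153, 3.132, 0.004]
wrist_force: [1.2, 0.4, -0.6]
gripper_width: 0.0765
grip_force: 0.0
```

```bash
python3 -c "
from h import *
grab('scene','s4.png');grab('side','d4.png');grab('wrist','w4.png')
a=cv2.imread('pics/s4.png')[200:320,330:460];b=cv2.imread('pics/d4.png')[80:200,180:310]
c=cv2.imread('pics/w4.png')
m=cv2.resize(np.hstack([a,b]),None,fx=1.6,fy=1.6,interpolation=cv2.INTER_CUBIC)
m=np.vstack([m,np.zeros((420-m.shape[0],m.shape[1],3),np.uint8)])
cv2.imwrite('pics/m4.png',np.hstack([m,c[:,90:470]]))"
```

```text
(no output)
```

View pics/m4.png

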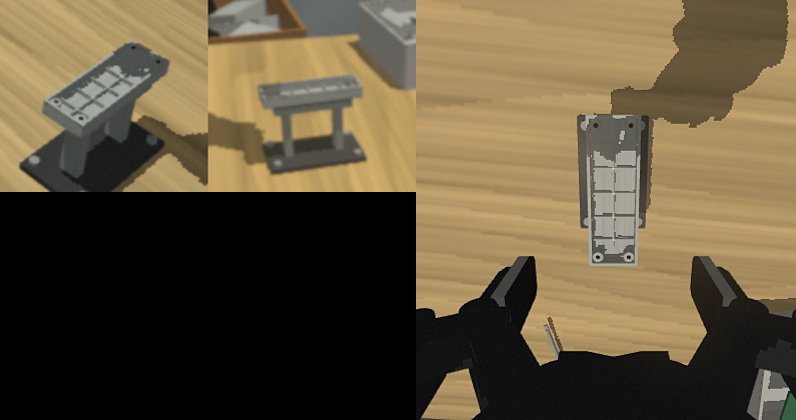

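The housing lies flat and in line with the bar. A quick check of its centre against the bar, measured with the same camera:

```bash
python3 -c "
from h import *
d=load('s4.png')
X=np.array([ray(d,*p,.118) for p in [(356.9,264.4),(412.5,226.3),(435,239.4),(380,281.3)]]);v=X[1]+X[2]-X[0]-X[3]
print(X.mean(0),np.degrees(np.arctan2(v[1],v[0])),[np.linalg.norm(X[i]-X[(i+1)%4]).round(4) for i in range(4)],manip.sense()['joint_velocities'].round(2))"
```

```text
[0.48395836 0.26458093 0.118     ] -174.4172866430271 [np.float64(0.1497), np.float64(0.0472), np.float64(0.1511), np.float64(0.0488)] [-0.    0.02 -0.05 -0.02 -0.   -0.  ]
```

It is within about 3 mm and 0.5° of the bar, and the arm is clear. Handing in.

```bash
python3 -c "
from h import *
print(manip.finish_job())"
```

```text
the job is handed in; nothing more can be done
None
```

The long housing is resting open side up, flat and lengthwise on the stand's bar, measured within about 3 mm and 0.5° of centred; the shorter housing was not touched, and the job is handed in at about 10.5 s.

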